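# Run the loose wing nut onto the board clamp

## Task

The circuit board in the soldering fixture is held by a clamp bar with two wing nuts: one is already home, the other only sits high on the end of its stud, not yet on the thread. Turn that high nut backward (counter-clockwise seen from above) until its thread start drops, then turn it forward (clockwise) to run it on until it is fully down on its washer with its wing in line with the clamp bar, without lifting it off the stud, and let go. Leave the other nut as it is.

Things in the scene. Friction and masses are not known exactly. Their poses are not given: they have to be found in the camera images.
- fixture: Fixed board-holding fixture: pale laminate base 150 x 230 x 12 mm, green board, and over it a pale clamp bar 36 x 200 mm along the fixture's y axis, its top 32 mm above the bench. On the bar, at y = +65 and -65 mm (x = 0), stand two equal steel studs up to 64 mm, each with a washer, top at 34 mm. Origin: centre of the base's underside, z up.
- nut_loose_wing (a point): Middle of the wing of the nut to run on; it may be on either stud. Grey plastic: hub 38 mm across, 36 mm high, flat top; on it one upright wing, 52 mm long (x axis), 10 thick (y), 30 high, centred on the stud. The point is 15 mm above the hub's top, 51 above its rim. At first at 97.5 mm height, wing 6 to 34 deg counter-clockwise (from above) of the bar's line, 1 mm side play.
- nut_tight_wing (a point): Middle of the wing of the other nut, of the same shape and size, already home on the other stud: this point 85 mm above the bench, wing in line with the clamp bar. Leave it alone. Both nuts weigh about 90 g and turn easily (under 0.1 N m).
- bar_mid (a point): Middle of the clamp bar's top; y along the bar. The thread: turned counter-clockwise, the high nut falls about 9 mm by its own weight (if the fingers let it slide) when its wing is 56 to 86 deg from the bar's line; a stop is at 86. Turned clockwise from there it goes down 4 mm more to a stop, wing in line with the bar, wing middle at 85 mm. Not dropped first, it stops there too, still high.
There are look-alikes about, which are no part of the job. Leave any turquoise look-alike of the part that bears nut_loose_wing alone.

How it is judged:
By the outcome, as a careful person would: the job done as asked, in the order asked, and still so for the second after the job is handed in, with the robot touching nothing.
It also fails if it takes over 38 s, if anything falls off the work surface, if the arm or the gripper's body presses on something with over 40 N, if the wrist force passes 120 N, or if a joint passes its speed limit or range.

## Robot

A 6-joint arm with a two-finger parallel gripper is mounted at the origin on the work surface. World frame = base frame: x ahead of the robot, y to its left, z up, the work surface at z = 0. Lengths are in m, angles in rad, forces in N, time in s.
With the tool pointing down it reaches from about 0.375 to 0.9 m from the base axis. Payload 3.1 kg.
Tool frame: the origin (TCP) lies on the centre line of the jaws, within the pads' length; the fingertips stand 22 mm ahead of it and the grasp point (between the pads) lies 3 mm ahead of it; z points along the fingers, x is the direction in which the jaws open and shut, and the axes are right-handed (so a half turn about z gives the same grasp; the last joint's range is limited). The gripper opens to 87 mm and grips with 3 to 60 N. Pads are 19 mm wide; open, the fingers measure 117 mm over their backs; the gripper's body (75 mm by 190 mm) begins 51 mm behind the grasp point.
Start: joints at [1.018, 0.527, 1.433, -0, 1.181, -0.178], TCP at [0.228, 0.582, 0.224] pointing down, gripper open.
Joint ranges: [-3.08, 3.08], [-0.75, 2.2], [0.22, 2.44], [-1.43, 4.57], [0, 2.65], [-2.85, 2.85]. Speed limits (rad/s): [2.79, 2.79, 3.14, 3.14, 3.14, 3.14].

## Interface

Orientations are given as a unit quaternion [x, y, z, w].
In Python, from rig import robot, camera, order gives the robot as it stands.
- The arm moves only by the shell command python3 -m pendant 'ROWS' [OPENING] [FORCE]. ROWS is JSON, a list of rows, each a list of 2 entries, a list of its own where there are three numbers: the shift along the tool's x, y, z in mm, then the turn about the tool's z in degrees. A call has 1 to 8 rows; each row shifts and turns the commanded pose from where the row before left it, along the tool's axes as they then stand; what a row does not reach is not made up. A row lasts 1/8 s, in which the tool goes at most 62.5 mm and 10.7 degrees, less where a joint would pass 70% of its speed; a pose out of reach is approached as far as the arm can. A call with a gripper value outside its range is refused whole. OPENING is the finger opening in mm, from 0 to 87, set as the call begins (- or left out, the last holds). The fingers move at their own pace and stop on an object; FORCE is the grip in N (left out, the last holds). Time passes only in rows, so rows that do not move let the fingers close. It gives the time, the measured TCP pose, the force and the opening at its end, in the units of the state.
- robot.get_obs(): the state, without advancing time (a new reading comes with each control period).
- camera(name): name is "side" or "top" or "wrist"; returns a dict with "pixels" (400x640x3 uint8, blue, green, red), "mtx" (3x3 intrinsics, pixels), "R" (3x3) and "t" (3): a world point X has camera coordinates R X + t. Camera axes: x right, y down, z forward; pixel columns grow to the right and rows downward; lengths in m; the calibration is good to about 2 mm. A picture is of the moment at which its call begins. There is no depth.
- order.hand_in(): hands the job in, once; it reports no verdict.
The state is a dict: "time": time; "q": joint angles; "joint_velocities": joint speeds; "joint_torque": joint torques, N m; "position": TCP position; "tool_rot": TCP orientation; "ft_force": force on the tool from outside, world axes, zero at the start; "moment": the same for the moment, N m; "grip_width": finger opening in m.
Only numpy, scipy, OpenCV 4.12 (cv2) and the standard library are available. Lean on these libraries where they do the work, as an engineer would, in place of code of your own. Each camera call takes 0.05 s, during which the arm holds its last target. There are 200 camera calls.

## Working session

There is one attempt and no reset: what is moved stays moved. The work goes in short steps, Python scripts to look and compute and a shell command to move; the robot and the scene stay as the last step left them, time stands still between calls to the robot, and variables do not carry over. Pictures are saved under pics/ and viewed, about 8 in all and at most 12, crops included, and the job is handed in when it is done.

```bash
mkdir -p pics; ls; python3 - <<'E'
from rig import robot,camera
import cv2,numpy as np,pickle
print(robot.get_obs())
for n in ("side","top"):
    c=camera(n); cv2.imwrite(f"pics/{n}0.png",c["pixels"]); pickle.dump(c,open(f"{n}0.pkl","wb"))
    print(n,c["mtx"].round(1).tolist(),(-c["R"].T@c["t"]).round(3),c["R"].round(3).tolist())
E
```

```text
pics
{'time': 0.0, 'q': array([ 1.01848581e+00,  5.28465852e-01,  1.43388011e+00,  3.83363044e-05,
        1.18140662e+00, -1.78478152e-01]), 'joint_velocities': array([-0.00087115, -0.00187122, -0.00179261, -0.00142215,  0.00126495,
       -0.00174673]), 'joint_torque': array([-9.18477872e-05, -4.40040636e+01, -1.76592761e+01,  6.32196385e-02,
        5.82730165e-02, -1.58685934e-04]), 'position': array([0.22780703, 0.58123125, 0.22297889]), 'tool_rot': array([ 8.26195429e-01,  5.63382593e-01, -9.93330587e-04,  4.24186164e-04]), 'ft_force': array([-0.01160821, -0.69082217,  0.81068652]), 'moment': array([-0.05326552, -0.02946059, -0.02154791]), 'grip_width': 0.08681976622305317}
side [[422.6, 0.0, 319.4], [0.0, 422.6, 193.1], [0.0, 0.0, 1.0]] [ 0.359 -0.507  0.4  ] [[0.971, -0.239, 0.003], [-0.113, -0.47, -0.875], [0.21, 0.85, -0.484]]
top [[461.9, 0.0, 323.2], [0.0, 461.9, 206.6], [0.0, 0.0, 1.0]] [0.355 0.025 0.809] [[0.026, -1.0, 0.007], [-0.982, -0.027, -0.185], [0.185, -0.002, -0.983]]
```

View pics/top0.png

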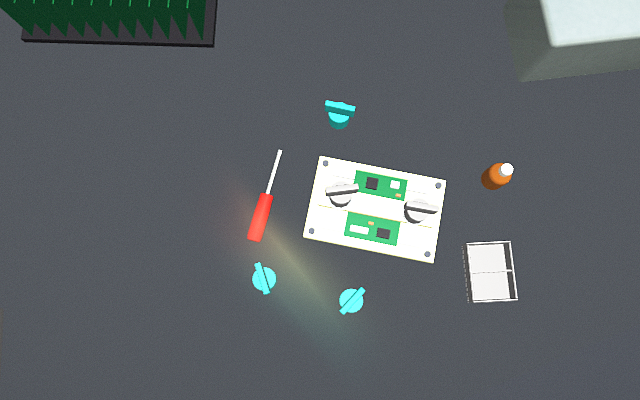

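View pics/side0.png

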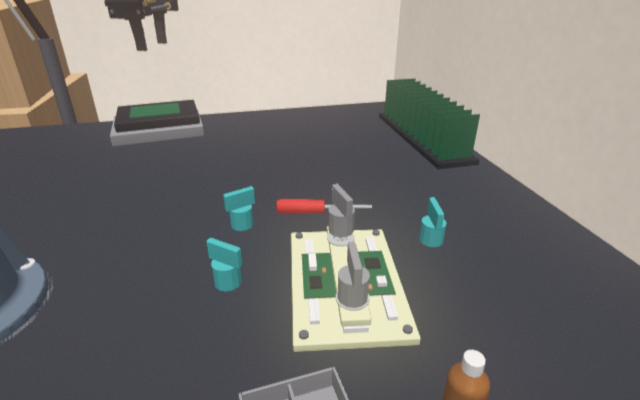

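The top view shows grey nuts at (342,189) and (420,208), and turquoise look-alikes at (340,110), (263,278) and (351,300). The right nut's wing is parallel to the bar. The left nut's wing is turned counter-clockwise of it, so the left one should be the loose nut. I'll measure both and check them in a crop.

```bash
cat > h.py <<'E'
import cv2,numpy as np,pickle
def ray(c,uv,z):
    d=c["R"].T@np.linalg.solve(c["mtx"],[uv[0],uv[1],1]); o=-c["R"].T@c["t"]
    return o+d*(z-o[2])/d[2]
def proj(c,X):
    p=c["mtx"]@(c["R"]@np.asarray(X)+c["t"]); return p[:2]/p[2]
E
python3 - <<'E'
from h import *
c=pickle.load(open("top0.pkl","rb")); im=c["pixels"]; hsv=cv2.cvtColor(im,cv2.COLOR_BGR2HSV)
m=((hsv[...,2]>190)).astype(np.uint8); m[:140]=0; m[280:]=0; m[:,:290]=0; m[:,460:]=0
cn=max(cv2.findContours(m,0,1)[0],key=cv2.contourArea)
P=np.array([ray(c,p,0.012)[:2] for p in cn[:,0]],np.float32)
r=cv2.minAreaRect(P*1000); print("base",r)
ctr=np.array(r[0])/1000; b=cv2.boxPoints(r)/1000
e=[b[1]-b[0],b[2]-b[1]]; l=max(e,key=np.linalg.norm); l/=np.linalg.norm(l); l*=np.sign(l[1])
print("ctr",ctr,"bar dir deg",np.degrees(np.arctan2(l[1],l[0])))
for s in(1,-1):
    X=[*(ctr+s*.065*l),.0]; print(s,X, [proj(c,[X[0],X[1],z]).round(1) for z in(.1,.1125)])
cr=cv2.resize(im[150:270,295:455],None,fx=5,fy=5,interpolation=2); cv2.imwrite("pics/crop0.png",cr)
E
```

```text
base ((504.85137939453125, -68.23428344726562), (230.4326171875, 150.47076416015625), 80.20671844482422)
ctr [ 0.50485138 -0.06823428] bar dir deg 80.206726
1 [np.float64(0.515907483138144), np.float64(-0.0041814706921577405), 0.0] [array([340.9, 189.7]), array([341.3, 187.9])]
-1 [np.float64(0.4937952756509185), np.float64(-0.1322870962023735), 0.0] [array([422.4, 205.7]), array([424.2, 204.2])]
```

View pics/crop0.png

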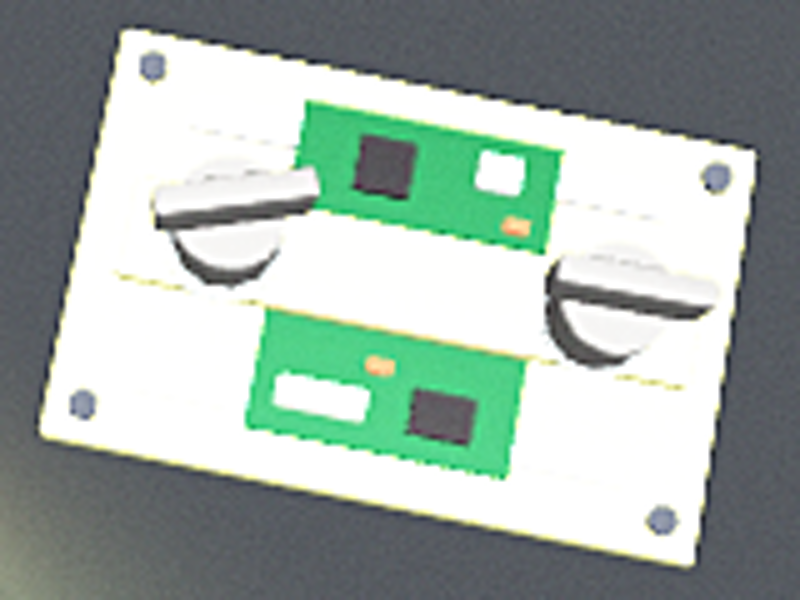

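The crop confirms it. The left nut's wing at crop (235,190), full frame (342,188), is about 19° counter-clockwise of the bar, and its stud position fits the +y stud at world (0.516, -0.004). The right nut at (630,290) lies in line with the bar, so it is the tight one. I'll move over the left one.

```bash
python3 -m pendant '[[[-37,40,0],0],[[-37,40,0],0],[[-37,40,0],0],[[-37,40,0],0],[[-37,40,0],0],[[-37,40,0],0]]' 50 10; python3 -m pendant '[[[-37,40,0],0],[[-37,40,0],0],[[-37,40,0],0],[[-37,40,0],0],[[-37,40,0],0],[[-37,40,0],0]]'; python3 -m pendant '[[[0,0,0],10],[[0,0,0],10],[[0,0,0],10],[[0,0,0],10],[[0,0,0],10],[[0,0,0],10],[[0,0,0],0]]'
python3 - <<'E'
from h import *
c=pickle.load(open("top0.pkl","rb"))
a=ray(c,(326.6,192.6),.1125);b=ray(c,(358.6,188),.1125);d=a-b
print(a,b,np.hypot(*d[:2]),np.degrees(np.arctan2(d[1],d[0])))
from rig import camera
for n in("wrist","top"):
    c=camera(n); pickle.dump(c,open(n+"1.pkl","wb")); cv2.imwrite(f"pics/{n}1.png",c["pixels"])
c=pickle.load(open("wrist1.pkl","rb"))
print((-c["R"].T@c["t"]).round(3),c["R"].round(3).tolist(),c["mtx"][0])
E
```

```text
time: 0.85
position: [0.3709, 0.2859, 0.2238]
tool_rot: [0.826, 0.564, -0.0, 0.0]
ft_force: [1.3, 0.6, 0.3]
grip_width: 0.0502
time: 1.6
position: [0.5133, -0.0085, 0.2237]
tool_rot: [0.826, 0.563, -0.0, -0.0]
ft_force: [0.6, 0.5, 0.3]
grip_width: 0.0499
time: 2.48
position: [0.5126, -0.0067, 0.2236]
tool_rot: [0.997, 0.076, -0.0, -0.0]
ft_force: [-0.2, 0.1, 0.5]
grip_width: 0.0501
[0.50782737 0.01830765 0.1125    ] [ 0.51649664 -0.03102459  0.1125    ] 0.05008817707211441 99.96695294850184
[0.502 0.064 0.385] [[0.988, 0.152, -0.001], [0.147, -0.953, 0.266], [0.04, -0.263, -0.964]] [323.61462809   0.         323.26300516]
```

View pics/wrist1.png

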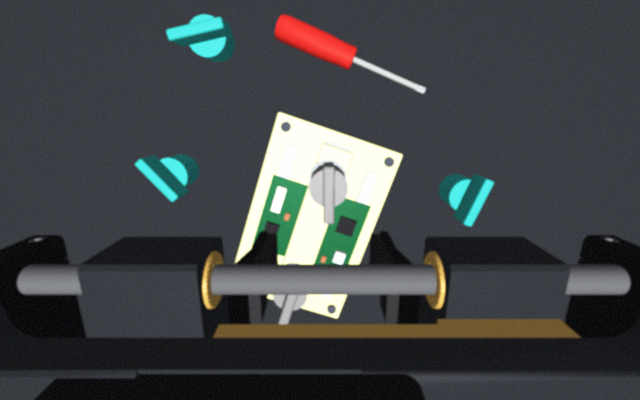

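The wrist picture shows the loose nut's wing between the jaws, running almost vertically in the image from (329,165) to (329,222). The tight nut is at (290,300).

```bash
python3 - <<'E'
from h import *
c=pickle.load(open("wrist1.pkl","rb")); im=c["pixels"]
cv2.imwrite("pics/crop1.png",cv2.resize(im[140:250,270:390],None,fx=5,fy=5,interpolation=2))
for p in((329,165),(329,222),(329,193)): print(ray(c,p,.1125))
print(proj(c,[.516,-.004,.1125]))
E
```

```text
[0.51373207 0.02179093 0.1125    ]
[ 0.52175496 -0.02864369  0.1125    ]
[ 0.51757637 -0.00237567  0.1125    ]
[326.91511814 194.52342073]
```

View pics/crop1.png

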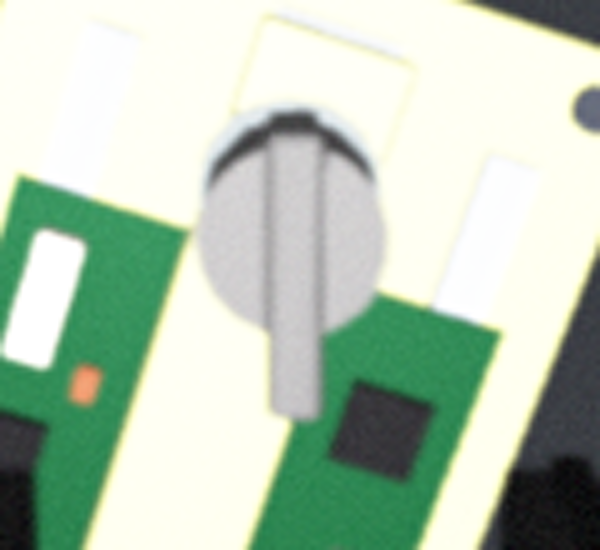

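The wing axis is about 99°, the tool x is at 8.7°, and the centre is about (0.517, -0.004). I'll descend with the jaws open, then check before gripping.

```bash
python3 -m pendant '[[[5,-2,15],0],[[0,0,16],0],[[0,0,16],0],[[0,0,16],0],[[0,0,16],0],[[0,0,16],0],[[0,0,16],0],[[0,0,0],0]]'; python3 -m pendant '[[[0,0,0],0],[[0,0,0],0],[[0,0,0],0]]' 18
python3 - <<'E'
from h import *
from rig import camera,robot
o=robot.get_obs(); print(o["position"],o["ft_force"].round(2),o["moment"].round(3))
c=camera("side"); pickle.dump(c,open("side2.pkl","wb")); u,v=proj(c,[.517,-.004,.1]).astype(int);print(u,v)
a=cv2.resize(c["pixels"][v-70:v+60,u-60:u+70],None,fx=3,fy=3,interpolation=2)
t=camera("top"); u,v=proj(t,[.517,-.004,.1]).astype(int)
w=camera("wrist"); 
b=cv2.resize(w["pixels"][140:270,265:395],None,fx=3,fy=3,interpolation=2)
cv2.imwrite("pics/c2.png",np.hstack([a,b]))
E
```

```text
time: 3.58
position: [0.5164, -0.0036, 0.1111]
tool_rot: [0.997, 0.075, -0.002, -0.001]
ft_force: [0.1, 0.6, -0.5]
grip_width: 0.05
time: 3.95
position: [0.5179, -0.0041, 0.1135]
tool_rot: [0.997, 0.075, 0.001, 0.0]
ft_force: [-0.3, -0.6, 0.7]
grip_width: 0.0274
[ 0.51793919 -0.00411351  0.11349868] [-0.25 -0.62  0.67] [-0.113  0.115  0.013]
342 198
```

View pics/c2.png

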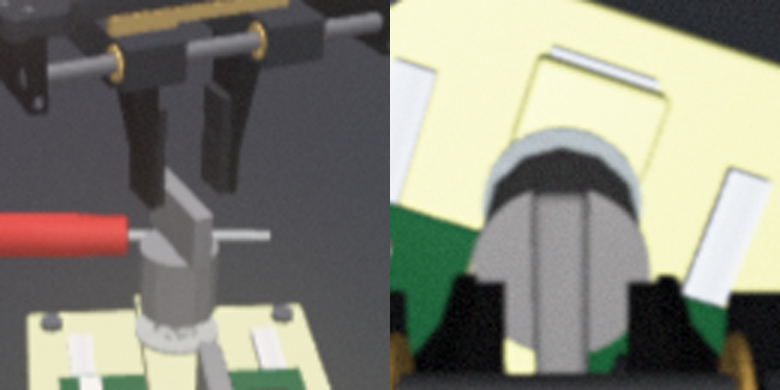

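The side crop shows the fingers straddling the wing, with the tips near crop (150,205) and (220,190). The wrist crop shows the wing centred between the jaws to within a pixel or two. I'll check the tip height against the projection.

```bash
python3 - <<'E'
from h import *
c=pickle.load(open("side2.pkl","rb")); o=np.array([282,128])
f=lambda X:((proj(c,X)-o)*3).round(0)
a=np.radians(8.7);x=np.array([np.cos(a),np.sin(a),0]);y=np.array([np.sin(a),-np.cos(a),0])
P=np.array([.517,-.004,0]);Z=np.array([0,0,1])
for s in(-1,1):
  print("tip",s,[f(P+s*.0137*x+k*.0095*y+.091*Z) for k in(-1,1)], "wingtop end",f(P+s*.026*y+.1125*Z))
print("hubtop",f(P+.0825*Z),"hubrim",f(P+.0465*Z), "washer",f(P+.034*Z))
E
```

```text
tip -1 [array([146., 223.]), array([163., 242.])] wingtop end [159. 164.]
tip 1 [array([197., 213.]), array([215., 231.])] wingtop end [206. 213.]
hubtop [180. 242.] hubrim [178. 304.] washer [177. 325.]
```

```bash
python3 -m pendant '[[[0,0,0],0],[[0,0,0],0]]' 18; python3 - <<'E'
from h import *
from rig import camera,robot
o=robot.get_obs(); print(o["position"],o["grip_width"])
c=camera("side"); im=c["pixels"].copy()
a=np.radians(8.7);x=np.array([np.cos(a),np.sin(a),0]);y=np.array([np.sin(a),-np.cos(a),0])
P=np.array([.517,-.004,0]);Z=np.array([0,0,1]); o=np.array([292,128])
b=cv2.resize(im[128:228,292:392],None,fx=6,fy=6,interpolation=2)
for s,X in [(s,P+s*.009*x+k*.0095*y+.091*Z) for s in(-1,1) for k in(-1,1)]:
    u=((proj(c,X)-o+.5)*6).astype(int); cv2.circle(b,tuple(map(int,u)),3,(0,0,255) if s>0 else (255,128,0),-1)
cv2.imwrite("pics/c3.png",b)
E
```

```text
time: 4.35
position: [0.5175, -0.0041, 0.113]
tool_rot: [0.997, 0.075, 0.0, 0.0]
ft_force: [-0.5, -0.2, 0.4]
grip_width: 0.018
[ 0.5175487  -0.00407347  0.11300611] 0.018037201336151304
```

View pics/c3.png

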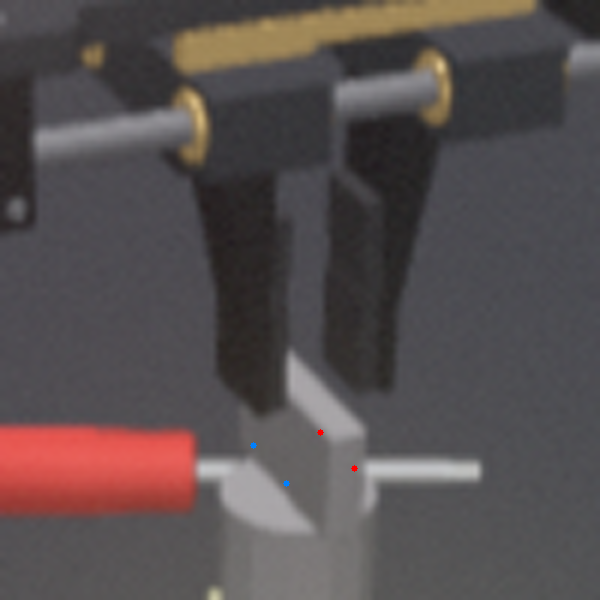

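```bash
python3 - <<'E'
from h import *
c=pickle.load(open("wrist1.pkl","rb"))
a=np.radians(8.7);x=np.array([np.cos(a),np.sin(a),0]);y=np.array([np.sin(a),-np.cos(a),0]);Z=np.array([0,0,1])
T=np.array([.5126,-.0067,.2236])
for h in(0,.022): print(h,[proj(c,T+s*.025*x+k*.0095*y-h*Z).round(1) for s in(-1,1) for k in(-1,1)])
im=c["pixels"][225:265,230:410]; cv2.imwrite("pics/c4.png",cv2.resize(im,None,fx=4,fy=4,interpolation=2))
from rig import camera
w=camera("wrist")
cv2.imwrite("pics/c4.png",np.vstack([cv2.resize(im,None,fx=4,fy=4,interpolation=2),cv2.resize(w["pixels"][185:265,230:410],None,fx=4,fy=4,interpolation=2)]))
T=np.array([.5175,-.0041,.113])
for h in(0,.022): print(h,[proj(w,T+s*.009*x+k*.0095*y-h*Z).round(1) for s in(-1,1) for k in(-1,1)])
print([proj(w,np.array([.517,-.004,.1125])+k*.026*y+s*.005*x).round(1) for k in(-1,1)for s in(-1,1)])
E
```

```text
0 [array([275. , 232.8]), array([276.4, 265.4]), array([369., 233.]), array([367.6, 265.5])]
0.022 [array([280.3, 219.5]), array([281.4, 248.9]), array([364. , 219.6]), array([362.9, 249. ])]
0 [array([305. , 233.1]), array([305.5, 265.6]), array([338.8, 233. ]), array([338.4, 265.6])]
0.022 [array([307. , 219.7]), array([307.4, 249.1]), array([337.1, 219.7]), array([336.8, 249.1])]
[array([311.3, 202.6]), array([330.5, 202.6]), array([312.3, 291.6]), array([330. , 291.6])]
```

View pics/c4.png

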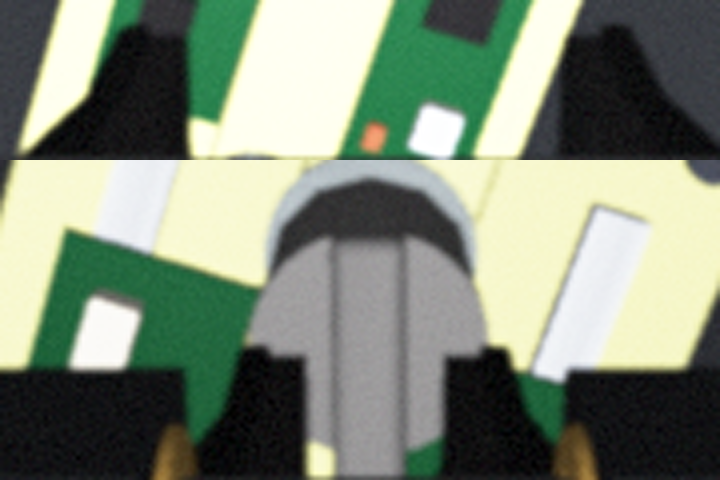

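In both pictures the fingertips are at the reported TCP height: wrist row 232.5 against a predicted 232.8, and side tip row about 72/6 px above its prediction. The notes put them 22 mm below it. The pads are therefore about 21 mm higher than planned, so I'll lower in two steps and watch the force.

```bash
python3 -m pendant '[[[0,0,4],0],[[0,0,4],0],[[0,0,4],0],[[0,0,0],0]]'; python3 -m pendant '[[[0,0,3],0],[[0,0,3],0],[[0,0,2],0],[[0,0,0],0],[[0,0,0],0]]'
python3 - <<'E'
from h import *
from rig import camera,robot
o=robot.get_obs(); print(o["position"],o["ft_force"])
c=camera("side"); im=c["pixels"]
w=camera("wrist")
cv2.imwrite("pics/c5.png",np.hstack([cv2.resize(im[128:228,292:392],None,fx=4,fy=4,interpolation=2),cv2.resize(w["pixels"][175:275,275:375],None,fx=4,fy=4,interpolation=2)]))
E
```

```text
time: 4.95
position: [0.5172, -0.004, 0.1004]
tool_rot: [0.997, 0.075, -0.001, -0.0]
ft_force: [-0.1, 0.0, -0.0]
grip_width: 0.0181
time: 5.58
position: [0.5176, -0.0041, 0.093]
tool_rot: [0.997, 0.075, 0.0, 0.0]
ft_force: [-0.2, 0.5, 0.8]
grip_width: 0.0185
[ 0.51760925 -0.00406968  0.09298343] [-0.2486357   0.53975529  0.84091578]
```

View pics/c5.png

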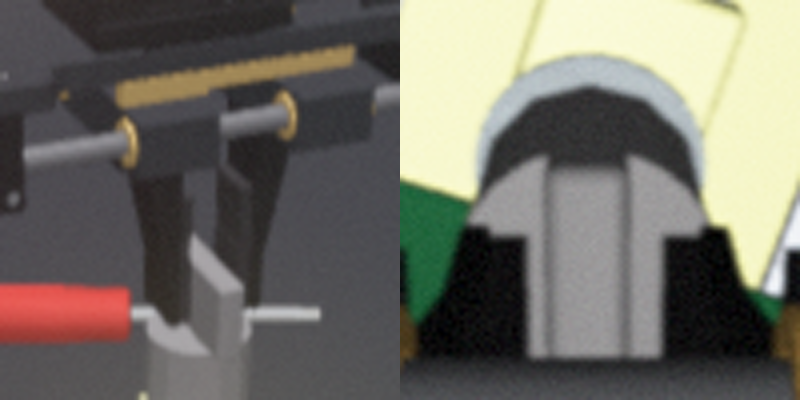

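The tips now sit just above the hub's top, beside the wing (side crop (175,325)), and there is no contact force. In the wrist crop the wing spans columns 548–628, centred between the jaws at 528–664. I'll grip and turn counter-clockwise by 52°, to about 71° from the bar.

```bash
python3 -m pendant '[[[0,0,0],0],[[0,0,0],0],[[0,0,0],0]]' 5 12; python3 -m pendant '[[[0,0,0],-6],[[0,0,0],-10],[[0,0,0],-10],[[0,0,0],-10],[[0,0,0],-10],[[0,0,0],-6],[[0,0,0],0],[[0,0,0],0]]'; python3 -c "
from rig import robot;o=robot.get_obs();print(o['moment'],o['position'],o['q'][5])"
```

```text
time: 6.05
position: [0.5175, -0.004, 0.093]
tool_rot: [0.997, 0.075, -0.0, 0.0]
ft_force: [-0.3, -0.4, 0.7]
grip_width: 0.0099
time: 7.05
position: [0.5175, -0.004, 0.0929]
tool_rot: [0.864, 0.504, -0.0, -0.0]
ft_force: [-0.6, 0.5, -1.0]
grip_width: 0.0101
[-0.04733988  0.03034009 -0.04048938] [ 0.51747687 -0.00404695  0.09287707] -1.2798216035415024
```

Tool x is at 60.5°, so the wing is about 70° from the bar, inside the drop window. I'll open slightly to let it fall.

```bash
python3 -m pendant '[[[0,0,0],0],[[0,0,0],0],[[0,0,0],0],[[0,0,0],0]]' 14; python3 - <<'E'
from h import *
from rig import camera,robot
c=camera("side"); im=c["pixels"]
P=np.array([.517,-.004,0])
b=cv2.resize(im[128:258,272:402],None,fx=4,fy=4,interpolation=2)
for z,col in((.0465,(0,0,255)),(.0375,(255,0,0)),(.0825,(0,0,255)),(.0735,(255,0,0))):
    d=np.array([.21,.85,0]);d/=np.linalg.norm(d)
    u=((proj(c,P-d*.019+[0,0,z])-[272,128]+.5)*4).astype(int); cv2.circle(b,tuple(map(int,u)),2,col,-1)
w=camera("wrist")
cv2.imwrite("pics/c6.png",np.hstack([b,cv2.resize(w["pixels"][165:295,260:325],None,fx=4,fy=4,interpolation=2)]))
E
```

```text
time: 7.55
position: [0.5176, -0.0041, 0.093]
tool_rot: [0.863, 0.504, 0.0, 0.0]
ft_force: [0.1, 0.4, -0.1]
grip_width: 0.014
```

View pics/c6.png

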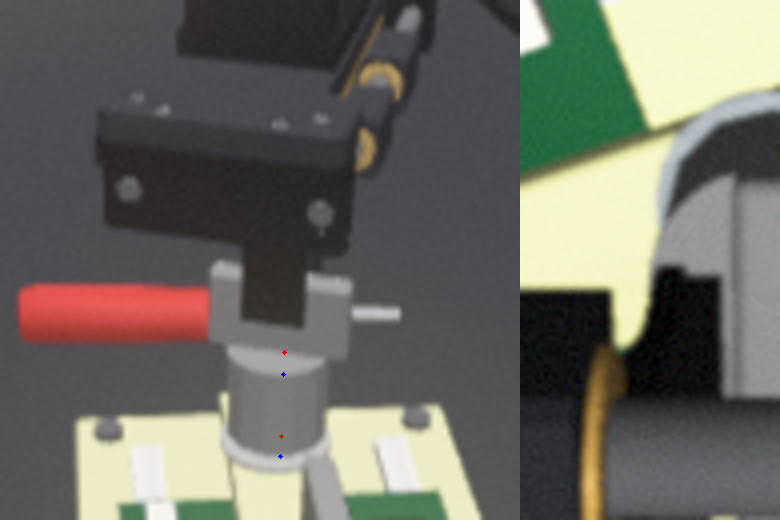

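The nut has dropped. The hub's lower front edge (280,455) and top front edge (280,372) lie on the blue marks predicted for a 9 mm drop. I'll lower the tool with it, grip again, then turn clockwise while following it down.

```bash
python3 -m pendant '[[[0,0,4],0],[[0,0,3],0],[[0,0,0],0]]'; python3 -m pendant '[[[0,0,0],0],[[0,0,0],0],[[0,0,0],0]]' 5 10; python3 -m pendant '[[[0,0,0.5],8],[[0,0,0.6],10],[[0,0,0.6],10],[[0,0,0.6],10],[[0,0,0.6],10],[[0,0,0.6],10],[[0,0,0.3],6],[[0,0,0],0]]'; python3 -c "
from rig import robot;o=robot.get_obs();print(o['moment'],o['tool_rot'])"
```

```text
time: 8.02
position: [0.5172, -0.004, 0.0855]
tool_rot: [0.863, 0.504, -0.0, -0.0]
ft_force: [0.2, -0.2, 0.7]
grip_width: 0.014
time: 8.4
position: [0.5175, -0.0041, 0.0859]
tool_rot: [0.863, 0.504, -0.0, -0.0]
ft_force: [0.3, 0.1, -1.1]
grip_width: 0.01
time: 9.4
position: [0.5177, -0.0043, 0.0825]
tool_rot: [1.0, -0.029, 0.0, 0.0]
ft_force: [0.3, -1.5, 1.7]
grip_width: 0.0099
[-0.33361727  0.23173209 -0.12375335] [ 9.99576011e-01 -2.91156135e-02  2.06538448e-04  1.89845115e-04]
```

```bash
python3 -m pendant '[[[0,0,0.2],3],[[0,0,0.1],2],[[0,0,0],0],[[0,0,0],0]]'; python3 -c "
from rig import robot;o=robot.get_obs();print(o['moment'],o['tool_rot'])"; python3 -m pendant '[[[0,0,0],2],[[0,0,0],1],[[0,0,0],0],[[0,0,0],0]]'; python3 -c "
from rig import robot;o=robot.get_obs();print(o['moment'],o['tool_rot'],o['grip_width'])"
```

```text
time: 9.9
position: [0.5176, -0.0041, 0.0822]
tool_rot: [0.997, -0.073, 0.0, 0.0]
ft_force: [-1.3, -0.6, 5.3]
grip_width: 0.0103
[-0.27650181  0.31433116 -0.01532077] [ 9.97347551e-01 -7.27862424e-02  1.33641239e-04  9.01739484e-05]
time: 10.4
position: [0.5175, -0.0042, 0.0821]
tool_rot: [0.995, -0.099, -0.0, 0.0]
ft_force: [-2.3, -0.7, 5.4]
grip_width: 0.0102
[-0.26591615  0.27224492  0.0687488 ] [ 9.95124047e-01 -9.86311432e-02 -1.98348860e-06  1.71239597e-04] 0.010177771765397668
```

The moment about z has risen to about +0.07 N m and there are 5 N of vertical contact, so the nut is against the stop. Tool x is at -11.3°, against -9.8° for the bar line. I'll release, lift straight up, move clear and look.

```bash
python3 -m pendant '[[[0,0,0],0],[[0,0,0],0],[[0,0,0],0],[[0,0,0],0]]' 30; python3 -m pendant '[[[0,0,-10],0],[[0,0,-25],0],[[0,0,-30],0],[[0,0,-30],0],[[0,0,-20],0],[[0,0,0],0]]'; python3 -m pendant '[[[-40,0,0],0],[[-40,0,0],0],[[-40,0,0],0],[[0,0,0],0]]'
python3 - <<'E'
from h import *
from rig import camera,robot
c=camera("top"); im=c["pixels"]; pickle.dump(c,open("top7.pkl","wb"))
P=np.array([.5159,-.0042,0]);Q=np.array([.4938,-.1323,0]); l=(P-Q)/.13; n=np.array([l[1],-l[0],0])
def draw(b,c,o,f):
  for C in(P,Q):
    for s in(-1,1):
      for t in (-1,1):
        u=((proj(c,C+s*.026*l+t*.005*n+[0,0,.1])-o+.5)*f).astype(int); cv2.circle(b,tuple(map(int,u)),2,(0,0,255),-1)
  return b
a=draw(cv2.resize(im[160:240,305:455],None,fx=5,fy=5,interpolation=2),c,[305,160],5)
s=camera("side"); pickle.dump(s,open("side7.pkl","wb"))
b=draw(cv2.resize(s["pixels"][170:320,280:430],None,fx=2,fy=2,interpolation=2),s,[280,170],2)
w=camera("wrist"); cv2.imwrite("pics/w7.png",w["pixels"]); pickle.dump(w,open("wrist7.pkl","wb"))
w2=cv2.resize(w["pixels"],(450,281)); pad=np.zeros((300,750,3),np.uint8); pad[:,:300]=b; pad[:281,300:]=w2
cv2.imwrite("pics/c7.png",np.vstack([a,pad[:]])[:700]); print(np.vstack([a,pad]).shape)
E
```

```text
time: 10.9
position: [0.5175, -0.004, 0.0817]
tool_rot: [0.995, -0.099, -0.0, -0.0]
ft_force: [0.3, -0.4, -0.1]
grip_width: 0.0294
time: 11.65
position: [0.5188, -0.0043, 0.1989]
tool_rot: [0.995, -0.099, 0.002, 0.0]
ft_force: [-0.4, -0.0, -0.3]
grip_width: 0.0298
time: 12.15
position: [0.3953, 0.021, 0.1958]
tool_rot: [0.995, -0.099, -0.003, -0.0]
ft_force: [-0.1, -0.4, -0.1]
grip_width: 0.0301
(700, 750, 3)
```

```bash
python3 -c "
import cv2;i=cv2.imread('pics/c7.png');cv2.imwrite('pics/c7s.png',cv2.resize(i,(642,600),interpolation=3))"
```

```text
(no output)
```

View pics/c7s.png

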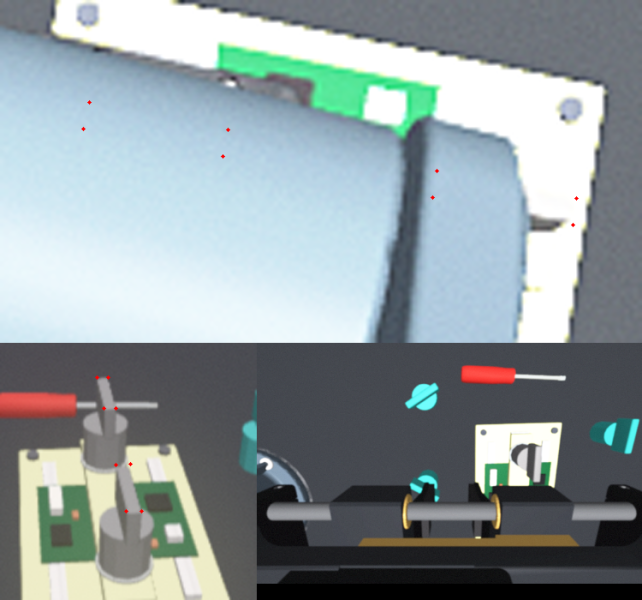

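In the side crop the nut's wing top is on the marks for the home pose (height 100 mm, in line with the bar) at (103,392), like the tight nut at (128,488). The arm hides the top view, so I'll move aside for a measured check.

```bash
python3 -m pendant '[[[0,-40,0],0],[[0,-45,0],0],[[0,-45,0],0],[[0,-45,0],0],[[0,-45,0],0],[[0,-40,0],0],[[0,0,0],0]]'
python3 - <<'E'
from h import *
from rig import camera
c=camera("top"); im=c["pixels"]; s=camera("side")
P=np.array([.5159,-.0042,0]);Q=np.array([.4938,-.1323,0])
g=cv2.cvtColor(im,cv2.COLOR_BGR2GRAY)
# dark wing side faces in the top view: line fit, lower edge of wing top at z=.1
for nm,C in(("loose",P),("tight",Q)):
    u,v=proj(c,C+[0,0,.085]).astype(int); o=np.array([u-22,v-16])
    m=(g[v-16:v+17,u-22:u+23]<110).astype(np.uint8)
    k,lab,st,ce=cv2.connectedComponentsWithStats(m)
    pts=[]
    for x in range(u-13,u+14):
        col=g[v-10:v+12,x].astype(int); d=np.diff(col); i=d.argmin(); pts.append((x,v-10+i+.5))
    vx,vy,x0,y0=cv2.fitLine(np.float32(pts),cv2.DIST_HUBER,0,.01,.01).ravel()
    A=ray(c,(x0-20*vx,y0-20*vy),.1);B=ray(c,(x0+20*vx,y0+20*vy),.1);d=(A-B)*np.sign((A-B)[1])
    print(nm,"wing dir",np.degrees(np.arctan2(d[1],d[0])).round(2),"resid",np.abs((np.array(pts)-[x0,y0])@[-vy,vx]).mean().round(2))
a=cv2.resize(im[165:235,305:455],None,fx=5,fy=5,interpolation=2)
b=cv2.resize(s["pixels"][185:285,315:400],None,fx=2.4,fy=2.4,interpolation=2)
b=cv2.copyMakeBorder(b,0,0,0,750-b.shape[1],0); cv2.imwrite("pics/c8.png",np.vstack([a,b]))
E
```

```text
time: 13.18
position: [0.4535, 0.2773, 0.1965]
tool_rot: [0.995, -0.098, 0.001, -0.001]
ft_force: [-0.3, -0.6, 0.5]
grip_width: 0.0304
loose wing dir 80.58 resid 0.24
tight wing dir 80.88 resid 0.25
```

View pics/c8.png

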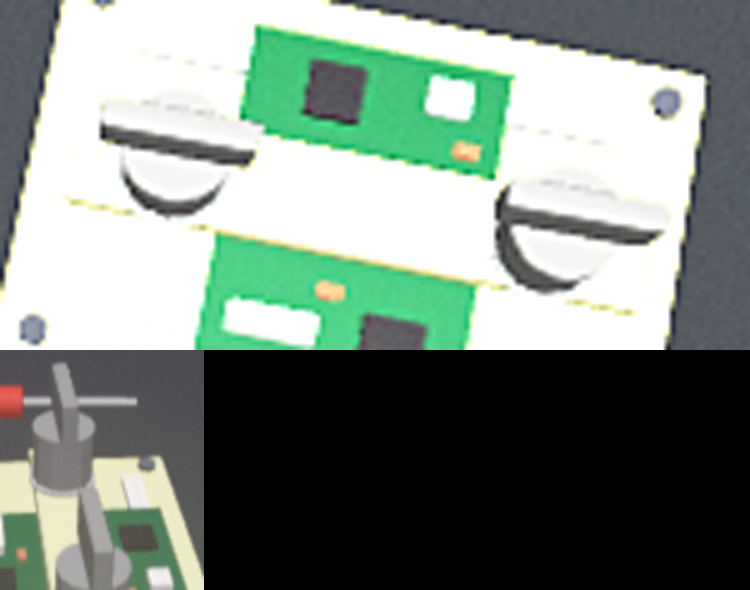

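The final picture shows both wings, at (178,135) and (580,215), parallel to the bar. They measure 80.6° and 80.9°, against a bar direction of 80.2°. The run-on nut sits on its washer and the gripper is clear.

```bash
python3 -c "
from rig import order;print(order.hand_in())"
```

```text
the job is handed in; nothing more can be done
None
```

The high nut, on the +y stud, is now fully down on its washer with its wing in line with the clamp bar. I turned it counter-clockwise to about 70° from the bar and opened the fingers slightly so it dropped 9 mm, which I checked in the side view. I then ran it clockwise to the stop, following it down, let go, moved clear and handed in at about 13.3 s.

**Final checks:** The wing measures 80.6°, against 80.2° for the bar and 80.9° for the tight nut. In the side view its wing top is on the marks predicted for the home height. I did not touch the tight nut or the turquoise look-alikes.

**What disagreed:** The cameras put the fingertips about 21 mm higher than the stated tool geometry. I trusted the pictures and went about 20 mm lower, with no contact force on the way down. At the stop the tool had turned about 1.5° past the bar line. There were about 5 N of vertical contact there, and this cleared on release.

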